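# Idle the bench drive, then hold its belt tensioner wound to the stop

### The arm

A 7-joint arm with a two-finger parallel gripper is mounted at the origin on a cart in front of the work surface, level with it; the furniture and walls round the work are solid. World frame = base frame: x ahead of the robot, y to its left, z up, the work surface at z = 0. Lengths are in m, angles in rad, forces in N, time in s.
With the tool pointing down it reaches from about 0.4 to 0.85 m from the base axis. Payload 10.4 kg.
Tool frame: the origin (TCP) lies midway between the tips of the shut fingers; the grasp point (between the pads) lies manip.grip_depth behind it (manip.grip_depth is the distance from the TCP to the grasp point, in m); z points along the fingers, x is the direction in which the jaws open and shut, and the axes are right-handed (so a half turn about z gives the same grasp; the last joint's range is limited). The gripper opens to 85 mm and grips with 20 to 120 N. Pads are 22 mm wide; open, the fingers measure 114 mm over their backs; the gripper's body (76 mm by 85 mm) begins 54 mm behind the grasp point. The pads swing forward as they close: fully open they stand 13 mm farther back than shut.
Start: joints at [-1.183, 0.332, -0.065, 1.46, 0.022, 1.35, -0.088], TCP at [0.25, 0.573, 0.231] pointing down, gripper open.
Joint ranges: [-2.6, 2.6], [-0.5, 2.12], [-1.47, 1.34], [0.16, 2.42], [-1.27, 4.41], [0.06, 2.06], [-2.6, 2.6]. Speed limits (rad/s): [2.22, 2.22, 2.79, 2.79, 3.14, 3.14, 3.14].

### API

Orientations are given as a unit quaternion [x, y, z, w].
In Python, from workcell import manip gives the robot as it stands. The module is installed in compiled form; this text tells all that it offers.
- The arm moves only by the tool send_rows, never from a script. Its argument "steps" is a list of rows, each a list of 2 entries, a list of its own where there are three numbers: the shift along the tool's x, y, z in m, then the turn about the tool's z in rad. In form: [[[x, y, z], spin], ...]. A call has exactly 8 rows; each row is the pose to reach, as a shift and turn from the pose commanded when the call began, along the tool's axes at that moment; what a row does not reach only later rows make up. A row lasts 1/8 s, in which the tool goes at most 62.5 mm and 10.7 degrees, less where a joint would pass 70% of its speed; a pose out of reach is approached as far as the arm can. A call with a gripper value outside its range is refused whole. "hand" is the opening, from 0 (shut) to 1 (fully open), set as the call begins (left out, the last holds). The fingers move at their own pace and stop on an object; "force" is the grip in N (left out, the last holds). Time passes only in rows, so rows that repeat a pose let the fingers close, or fill a call up. It gives the time, the measured TCP pose, the force and the opening at its end, in the units of the state.
- manip.get_obs(): the state, without advancing time (a new reading comes with each control period).
- manip.camera(name): name is "scene" or "top" or "wrist"; returns (picture, depth): 480x640x3 uint8, red, green, blue; 480x640 float32, m along the optical axis (not along the pixel's ray), 0 where there is no reading.
- manip.camera_info(name): a dict with "intrinsics" (3x3 intrinsics, pixels), "dist_coeffs" ([k1, k2, p1, p2, k3] as OpenCV has them; the pictures are not rectified), "pose" (4x4, takes a point from camera to world coordinates); the wrist camera has in their place "T_tool_cam" (4x4, takes a point from camera to tool coordinates, whose origin is the TCP and whose axes are the tool frame's). Camera axes: x right, y up, looking along -z (the intrinsics and any distortion apply to the point x, -y, -z); pixel columns grow to the right and rows downward; lengths in m; the calibration is good to about 2 mm. A picture is of the moment at which its call begins: read the wrist's pose just before it. camera_info takes no time and is no camera call.
- manip.hand_in(): hands the job in, once; it reports no verdict.
The state is a dict: "clock": time; "joint_pos": joint angles; "joint_velocities": joint speeds; "tau": joint torques, N m; "position": TCP position; "ee_rot": TCP orientation; "ft_force": force on the tool from outside, world axes, zero at the start; "torque": the same for the moment, N m; "grip_width": opening from 0.0 (shut) to 1.0 (fully open).
Only numpy, scipy, OpenCV 4.12 (cv2) and the standard library are available. Lean on these libraries where they do the work, as an engineer would, in place of code of your own. Each camera call takes 0.05 s, during which the arm holds its last target.

### The job

The belt of the small bench drive is to be changed. First swing the speed lever on top of the motor housing back to idle, so that its pointer lines up with the dark steel idle tab on the quadrant; then take the post on the sprung tensioner arm, swing the arm forward against its spring all the way to its stop, and keep holding it there with the gripper's fingers: the program finishes while holding the arm wound up, with the lever still at idle. Leave the idle tab and the loose things round the drive where they are.

Things in the scene. Friction and masses are not known exactly. Their poses are not given: they have to be found in the camera images.
- drive_unit: the bench belt drive, fixed to the worktop: aluminium bed plate 170 x 320 x 12 mm with a grey motor housing (150 x 136 mm, top 62 mm above the worktop) on its left (+y) part and two black pulleys and the sprung tensioner on its right part (nothing there but the arm's post is higher than 66 mm). Origin: centre of the underside; -x is its front (robot side), y to the left, z up. Position and yaw vary
- lever_pivot (a point): point on the vertical axis of the speed lever, over the motor housing, at the height of the knob's centre
- lever_knob (a point): centre of the speed lever's upright black knob: a cylinder 18 mm in diameter, 41 mm tall (from 20 mm below to 21 mm above this point, which is 104 mm above the worktop), 55 mm from the lever's pivot. Its x axis points along the lever, outward from the pivot. A flat steel bar and pointer run 25 to 40 mm below this point; the pointer's tip is 70 mm from the pivot
- speed_lever (a joint): angle of the speed lever about its vertical axis, rad: 0 at its left end, grows counter-clockwise seen from above to 1.57 at its right end. It stays where it is left (friction about 0.12 N m, 2 N at the knob). It starts towards the right end (fast)
- idle_tip (a point): inner tip of the idle tab, a dark steel clip 14 mm wide and 8 mm high on the motor housing's top at the outer side of the lever's scale; the tip is 79 mm from the lever's pivot, 67 mm above the worktop. Its x axis points outward from the lever's pivot; idle is where the lever points straight at it
- idle_tab (a joint): angle of the idle tab, counted exactly as the lever's, so the lever is at idle when both read the same. It varies from start to start and is to be left alone (stiff)
- cage_pivot (a point): point on the vertical axis of the tensioner arm, at the height of the post's centre
- cage_post (a point): centre of the bare steel post that stands up from the outer end of the tensioner arm: a round post 15 mm in diameter, free from 35 mm below to 23 mm above this point, which is 96 mm above the worktop and 105 mm from the arm's pivot. Its x axis points along the arm, outward from the pivot
- tensioner (a joint): angle of the tensioner arm, rad: 0 at rest against the rear peg, where the spring keeps it; grows as the arm swings forward (clockwise seen from above, the post moving towards the drive's front, the robot side) to 1.047 at the stop, the front peg. The spring asks for about 2 N at the post at the start and 7 N at the stop, and throws the arm back if it is let go
- tape: loose roll of tape, 96 mm in diameter, 25 mm high, lying to the left of the drive; origin under its centre; leave alone
- vial: loose white vial with cap, 27 mm in diameter, 58 mm tall, standing behind the drive; origin under its centre; leave alone
- beaker: loose small beaker, 62 mm wide, 56 mm tall, standing to the right of the drive; origin under its centre; leave alone
- brass_weight: loose brass weight, 24 mm in diameter, 26 mm tall, standing to the right of the drive nearer the robot; origin under its centre; leave alone

How it is judged:
On the way, in this order (a step that is already met when the one before it is completed fails the run):
1. the speed lever stands at the idle tab while the tensioner is still at rest (angle between the x axis of lever_knob and the x axis of idle_tip, either way round below 0.09 rad and value of joint tensioner below 0.3 rad), for 0.3 s.
2. the tensioner arm is wound forward to its stop (value of joint tensioner above 0.99 rad), for 0.2 s.
At the end, for the whole second after the job is handed in: the speed lever points at the idle tab within 0.09 rad (5 degrees), and the tensioner arm is held by the fingers within 0.057 rad (6 mm at the post) of its stop, pushed with more than 3 N (angle between the x axis of lever_knob and the x axis of idle_tip, either way round below 0.09 rad and value of joint tensioner above 0.99 rad and contact force between the fingers and tensioner above 3 N); the arm keeps its last pose, push and grip.
It fails at once if the idle tab is shifted by more than 3 mm (distance of idle_tip from where it was at the start of the episode above 0.003 m).
It fails at once if a loose thing round the drive is moved by more than 20 mm (distance of any of tape, vial, beaker, brass_weight from where it was at the start of the episode above 0.02 m).
It also fails if it takes over 51 s, if anything falls off the work surface, if the arm or the gripper's body presses on something with over 40 N, if the wrist force passes 120 N, or if a joint passes its speed limit or range.

## Working session

There is one attempt and no reset: what is moved stays moved. The work goes in short steps, Python scripts to look and compute and a tool call to move; the robot and the scene stay as the last step left them, time stands still between calls to the robot, and variables do not carry over. Pictures are saved under pics/ and viewed, and the job is handed in when it is done.

Besides the shell and the picture viewer there is one more tool, called after ">>>" as name(argument=value, ...) on one line, values as JSON. send_rows: Moves the arm, as the interface text tells. Its arguments: {"type":"object","properties":{"steps":{"type":"array"},"hand":{"type":"number"},"force":{"type":"number"}},"required":["steps"]}

```bash
mkdir -p pics; cat > h.py <<'E'
import numpy as np,cv2
from workcell import manip
from scipy.spatial.transform import Rotation as R
def save(n,img): cv2.imwrite('pics/'+n+'.png',cv2.cvtColor(img,cv2.COLOR_RGB2BGR))
E
python3 - <<'E'
from h import *
o=manip.get_obs();print(o, manip.grip_depth)
for n in('scene','top'):
    im,d=manip.camera(n);save(n+'0',im);np.save(n+'0.npy',d);np.save(n+'0i.npy',im);print(n,manip.camera_info(n))
print(manip.camera_info('wrist'))
E
```

```text
{'clock': 0.0, 'joint_pos': array([-1.18261913,  0.33286213, -0.06467021,  1.46092609,  0.02161705,
        1.34993153, -0.08847843]), 'joint_velocities': array([-1.01197686e-03,  2.25029987e-03, -8.35846769e-04, -9.65157277e-05,
        2.88897133e-04,  7.41247329e-04, -2.72793307e-04]), 'tau': array([-2.65877734e-04, -6.25419903e+01,  4.89259965e-02, -3.91613495e+01,
        1.60443439e-02,  9.69588174e-03,  5.84048462e-05]), 'position': array([0.24945219, 0.5726479 , 0.23052924]), 'ee_rot': array([ 8.36452311e-01,  5.48039250e-01, -5.71634986e-04,  4.30622956e-04]), 'ft_force': array([ 0.09232915, -0.26301045,  0.2927329 ]), 'torque': array([-0.02688206,  0.02170718,  0.05162299]), 'grip_width': 1.0002173702095793} 0.0187
scene {'intrinsics': array([[472.35903478,   0.        , 315.96715093],
       [  0.        , 472.35903478, 245.58311093],
       [  0.        ,   0.        ,   1.        ]]), 'dist_coeffs': array([-0.10485656,  0.        ,  0.        ,  0.        ,  0.        ]), 'pose': array([[ 0.85550393,  0.34692406, -0.38439136,  0.21881415],
       [-0.51779179,  0.5700800
[... 585 characters left out ...]
9624075,  1.19900201],
       [ 0.        ,  0.        ,  0.        ,  1.        ]])}
{'intrinsics': array([[420.12096905,   0.        , 312.50004441],
       [  0.        , 420.12096905, 237.57623263],
       [  0.        ,   0.        ,   1.        ]]), 'dist_coeffs': array([-0.09201582,  0.        ,  0.        ,  0.        ,  0.        ]), 'T_tool_cam': array([[ 9.99999713e-01,  6.89278437e-04,  3.14539201e-04,
        -2.10686329e-04],
       [ 7.52256888e-04, -9.52736865e-01, -3.03795820e-01,
        -7.68637060e-02],
       [ 9.02731841e-05,  3.03795969e-01, -9.52737110e-01,
        -1.42180066e-01],
       [ 0.00000000e+00,  0.00000000e+00,  0.00000000e+00,
         1.00000000e+00]])}
```

View pics/scene0.png

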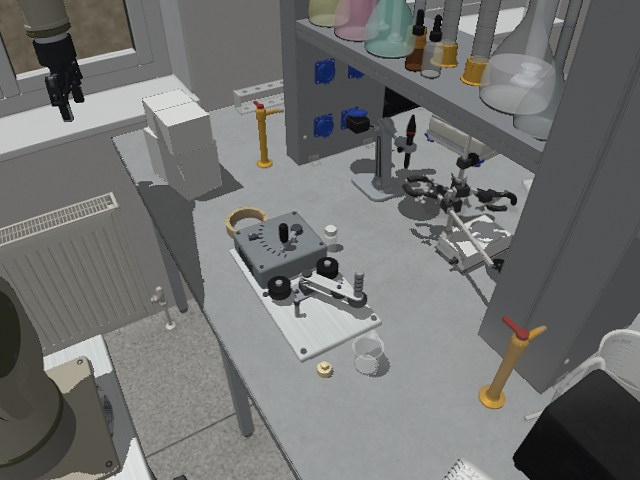

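View pics/top0.png

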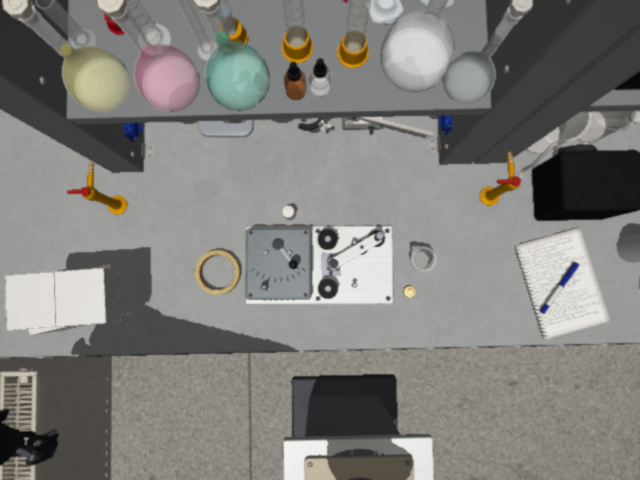

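```bash
python3 - <<'E'
from h import *
im=np.load('top0i.npy');save('topc',cv2.resize(im[210:320,230:450],None,fx=3.6,fy=3.6,interpolation=cv2.INTER_CUBIC))
im=np.load('scene0i.npy');save('scenec',cv2.resize(im[195:365,220:400],None,fx=3.5,fy=3.5,interpolation=cv2.INTER_CUBIC))
E
```

```text
(no output)
```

View pics/topc.png

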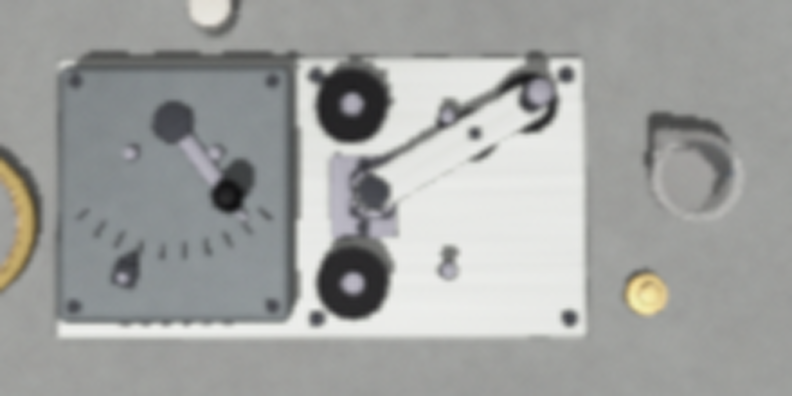

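View pics/scenec.png

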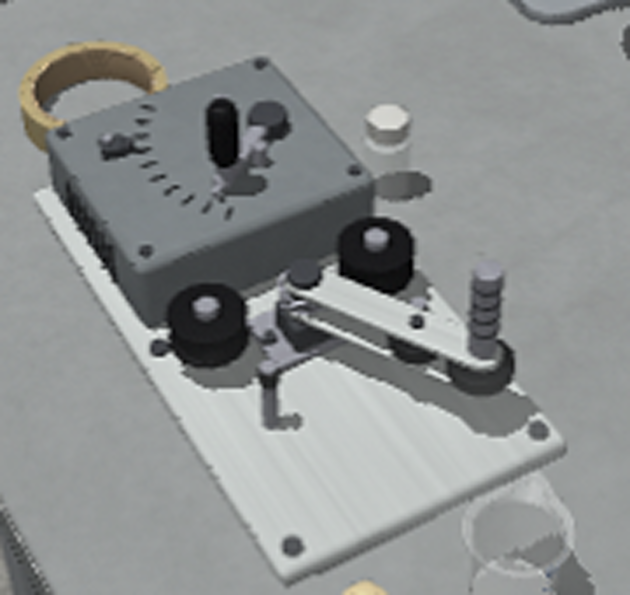

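```bash
cat >> h.py <<'E'
def ray(n,uv,pose=None):
    i=manip.camera_info(n)
    p=cv2.undistortPoints(np.array([[uv]],float),i['intrinsics'],i['dist_coeffs'])[0,0]
    P=i['pose'] if pose is None else pose
    return P[:3,3],P[:3,:3]@np.array([p[0],-p[1],-1.])
def onz(n,uv,z,pose=None):
    o,d=ray(n,uv,pose);return o+d*(z-o[2])/d[2]
def ondepth(n,uv,dep,pose=None):
    o,d=ray(n,uv,pose);return o+d*dep
E
python3 - <<'E'
from h import *
d=np.load('top0.npy')
c=lambda x,y:((x+.5)/3.6-.5+230,(y+.5)/3.6-.5+210)
for n,x,y,z in [('pivcap',174,121,.082),('knob',227,195,.125),('tab',124,275,.07),('post',538,90,.119),('cagepiv',373,190,.075),('hTL',62,68,.062),('hTR',293,68,.062),('hBL',60,318,.062),('pTR',583,58,.012),('pBR',585,335,.012),('pBL',58,335,.012),('pTL',60,62,.012),('beaker',697,175,.05),('brass',647,292,.026),('vial',210,5,.058),('frontpeg',448,270,.06),('rearpeg',448,112,.06)]:
    uv=c(x,y);dd=d[int(round(uv[1])),int(round(uv[0]))]
    print(n,np.round(uv,1),onz('top',uv,z).round(4),ondepth('top',uv,dd).round(4))
E
```

```text
pivcap [278.  243.2] [0.5639 0.1563 0.082 ] [0.5645 0.1569 0.0749]
knob [292.7 263.8] [0.519  0.1249 0.125 ] [0.5191 0.1249 0.1241]
tab [264.1 286. ] [0.4773 0.1872 0.07  ] [0.4773 0.1867 0.0745]
post [379.1 234.6] [ 0.5732 -0.0469  0.119 ] [ 0.5732 -0.0468  0.1196]
cagepiv [333.2 262.4] [0.5225 0.044  0.075 ] [0.5228 0.0439 0.069 ]
hTL [246.9 228.5] [0.5979 0.2224 0.062 ] [0.5979 0.2223 0.0624]
hTR [311.  228.5] [0.5949 0.0884 0.062 ] [0.6006 0.0891 0.0115]
hBL [246.3 298. ] [0.4536 0.2251 0.062 ] [0.4536 0.2257 0.058 ]
pTR [391.6 225.8] [ 0.6027 -0.0865  0.012 ] [ 6.04e-01 -8.81e-02  3.00e-04]
pBR [392.1 302.7] [ 0.436  -0.0821  0.012 ] [ 0.436  -0.0824  0.0098]
pBL [245.8 302.7] [0.4429 0.2332 0.012 ] [0.4429 0.2333 0.0112]
pTL [246.3 226.9] [0.6074 0.2302 0.012 ] [0.6075 0.2302 0.0116]
beaker [423.2 258.2] [ 0.5282 -0.1455  0.05  ] [ 0.5308 -0.1544  0.0028]
brass [409.4 290.8] [ 0.4609 -0.1178  0.026 ] [ 0.4609 -0.118   0.0249]
vial [288. 211.] [0.6334 0.1361 0.058 ] [0.6335 0.1361 0.0575]
frontpeg [354.1 284.6] [0.4762 0.0017 0.06  ] [0.4762 0.0015 0.0573]
rearpeg [354.1 240.8] [ 0.5674 -0.0009  0.06  ] [ 0.5673 -0.0008  0.0619]
```

>>> send_rows(steps=[[[-0.045,0.033,0],-0.05],[[-0.09,0.067,0],-0.1],[[-0.135,0.1,0],-0.2],[[-0.182,0.134,0],-0.3],[[-0.205,0.2,0.01],-0.4],[[-0.23,0.27,0.02],-0.41],[[-0.25,0.34,0.03],-0.41],[[-0.277,0.4,0.03],-0.41]], hand=0.6, force=40)

```text
clock: 1.1
position: [0.4824, 0.1824, 0.2022]
ee_rot: [0.707, 0.707, -0.0, -0.0]
ft_force: [0.6, 1.1, 0.1]
grip_width: 0.603
```

>>> send_rows(steps=[[[0,0,0],0],[[0,0,0],0],[[0,0,0],0],[[0,0,0],0],[[0,0,0],0],[[0,0,0],0],[[0,0,0],0],[[0,0,0],0]])

```text
clock: 2.1
position: [0.4815, 0.1838, 0.2028]
ee_rot: [0.707, 0.707, -0.0, -0.0]
ft_force: [0.2, -0.4, 0.8]
grip_width: 0.606
```

```bash
cat >> h.py <<'E'
def wpose(o):
    T=np.eye(4);T[:3,:3]=R.from_quat(o['ee_rot']).as_matrix();T[:3,3]=o['position']
    return T@manip.camera_info('wrist')['T_tool_cam'],T
def look(n):
    o=manip.get_obs();P,T=wpose(o);im,d=manip.camera('wrist');save(n,im);np.savez(n+'.npz',im=im,d=d,P=P,T=T)
    x=T[:3,0];print('t',o['clock'],'pos',o['position'].round(4),'yaw',np.degrees(np.arctan2(x[1],x[0])).round(2),'F',o['ft_force'].round(1),'g',round(o['grip_width'],3))
E
python3 -c "
from h import *
look('w1')"
```

```text
t 2.1 pos [0.4815 0.1838 0.2028] yaw 89.95 F [ 0.2 -0.4  0.8] g 0.606
```

View pics/w1.png

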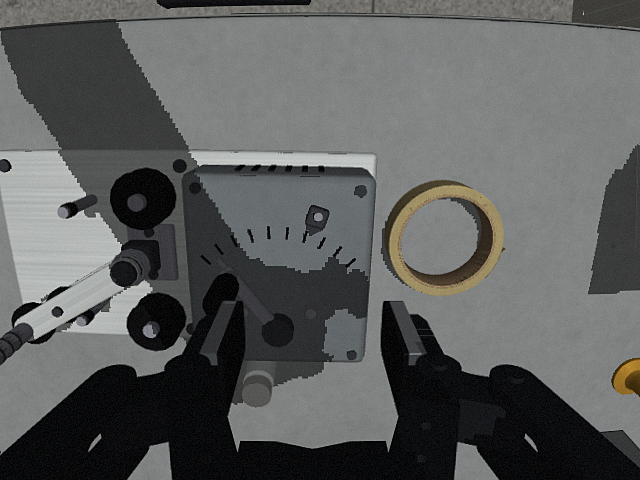

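```bash
python3 - <<'E'
from h import *
f=np.load('w1.npz');im=f['im']
c=im[180:380,170:400].astype(float)**.6;c=(c/c.max()*255).astype(np.uint8)
save('w1c',cv2.resize(c,None,fx=3,fy=3,interpolation=cv2.INTER_CUBIC))
for n,uv,z in [('piv',(277,330),.075),('tab',(317,216),.072),('tip',(311,234),.067),('knob',(221,291),.125)]:
    print(n,onz('wrist',uv,z,f['P']).round(4),ondepth('wrist',uv,f['d'][uv[1],uv[0]],f['P']).round(4))
E
```

```text
piv [0.5612 0.1571 0.075 ] [0.5612 0.1572 0.0751]
tab [0.4763 0.1862 0.072 ] [0.4761 0.1862 0.0726]
tip [0.4905 0.1821 0.067 ] [0.4902 0.1821 0.0678]
knob [0.5068 0.1304 0.125 ] [0.5113 0.1281 0.1153]
```

View pics/w1c.png

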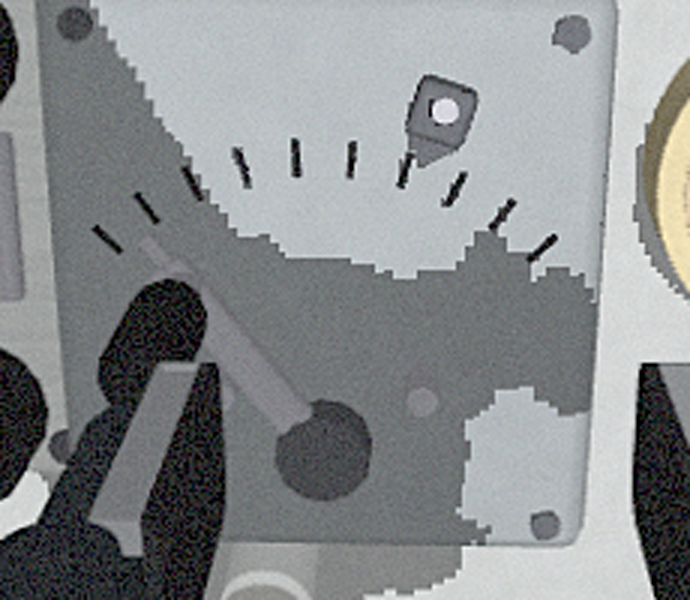

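>>> send_rows(steps=[[[-0.03,0.018,0],0],[[-0.058,0.036,0],0],[[-0.058,0.036,0.01],0],[[-0.058,0.036,0.045],0],[[-0.058,0.036,0.08],0],[[-0.058,0.036,0.105],0],[[-0.058,0.036,0.113],0],[[-0.058,0.036,0.113],0]])

```text
clock: 3.15
position: [0.5173, 0.1262, 0.0899]
ee_rot: [0.707, 0.707, -0.0, -0.0]
ft_force: [0.1, -0.9, -0.1]
grip_width: 0.6
```

```bash
python3 -c "
from h import *
look('w2')
im,d=manip.camera('scene');save('s2',cv2.resize(im[150:350,180:420],None,fx=3,fy=3))"
```

```text
t 3.15 pos [0.5173 0.1262 0.0899] yaw 89.98 F [ 0.1 -0.9 -0.1] g 0.6
```

View pics/w2.png

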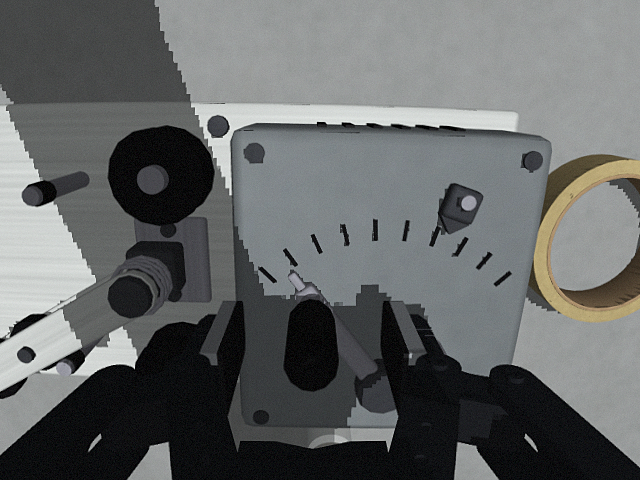

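View pics/s2.png

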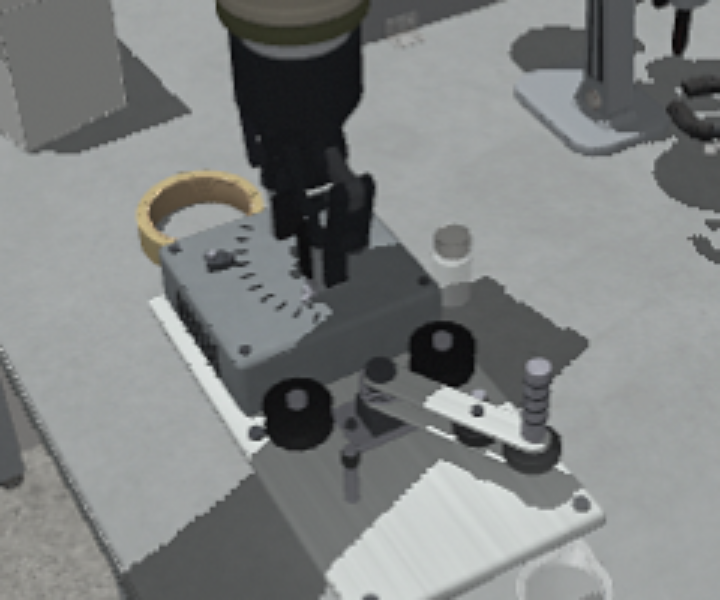

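>>> send_rows(steps=[[[0,0,0],0],[[0,0,0],0],[[0,0,0],0],[[0,0,0],0],[[0,0,0],0],[[0,0,0],0],[[0,0,0],0],[[0,0,0],0]], hand=0, force=25)

```text
clock: 4.25
position: [0.5177, 0.1258, 0.0905]
ee_rot: [0.707, 0.707, 0.0, 0.0]
ft_force: [-1.9, -1.3, 6.9]
grip_width: 0.196
```

```bash
python3 -c "
from h import *
look('w3')
p=np.array([.5625,.157]);s=np.array(manip.get_obs()['position'][:2])
a0=np.arctan2(*(s-p)[::-1])%(2*np.pi);a1=np.radians(161);r0=np.linalg.norm(s-p)
print(np.degrees(a0),r0)
for t in np.linspace(0,1,9)[1:]:
  a=a0+(a1-a0)*t;q=p+.055*np.array([np.cos(a),np.sin(a)]);print('x',(q-s)[1].round(4),'y',(q-s)[0].round(4))
"
```

```text
t 4.25 pos [0.5177 0.1258 0.0905] yaw 89.94 F [-1.9 -1.3  6.9] g 0.196
214.79291845793773 0.054569804441255365
x 0.0053 y -0.0037
x 0.0111 y -0.0064
x 0.0173 y -0.0084
x 0.0236 y -0.0097
x 0.03 y -0.0102
x 0.0365 y -0.0099
x 0.0428 y -0.0089
x 0.049 y -0.0072
```

View pics/w3.png

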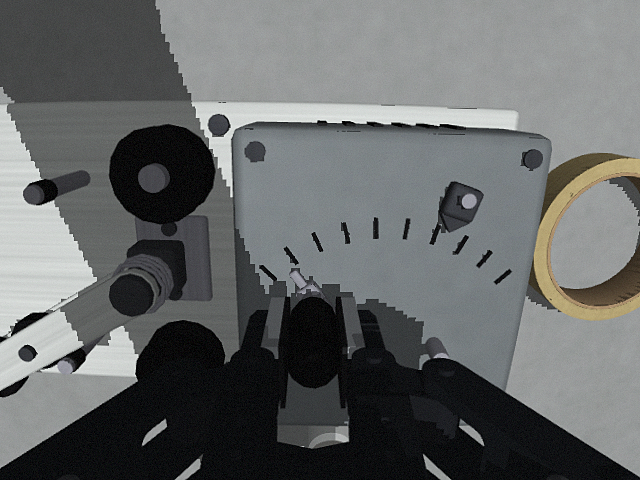

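>>> send_rows(steps=[[[0.005,-0.004,0],0],[[0.011,-0.006,0],0],[[0.017,-0.008,0],0],[[0.024,-0.01,0],0],[[0.03,-0.01,0],0],[[0.037,-0.01,0],0],[[0.043,-0.009,0],0],[[0.049,-0.007,0],0]])

```text
clock: 5.3
position: [0.5095, 0.1732, 0.0896]
ee_rot: [0.708, 0.706, -0.002, -0.0]
ft_force: [-7.3, -7.2, 8.5]
grip_width: 0.199
```

```bash
python3 -c "
from h import *
look('w4')"
```

```text
t 5.3 pos [0.5095 0.1732 0.0896] yaw 89.85 F [-7.3 -7.2  8.5] g 0.199
```

View pics/w4.png

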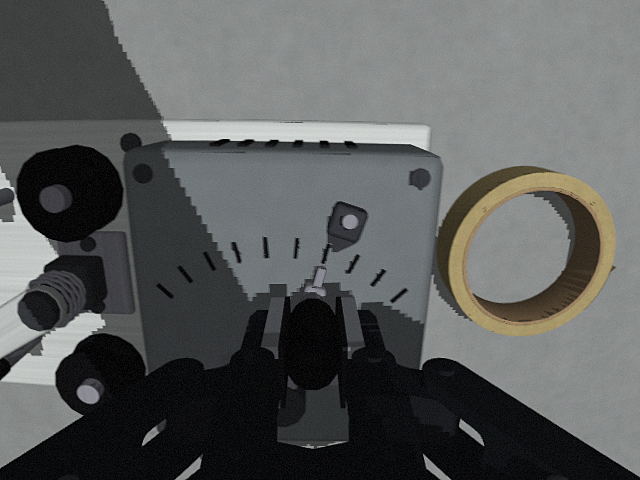

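```bash
python3 - <<'E'
from h import *
f=np.load('w4.npz');c=f['im'][190:310,260:400]
save('w4c',cv2.resize(c,None,fx=5,fy=5,interpolation=cv2.INTER_CUBIC))
E
```

```text
(no output)
```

View pics/w4c.png

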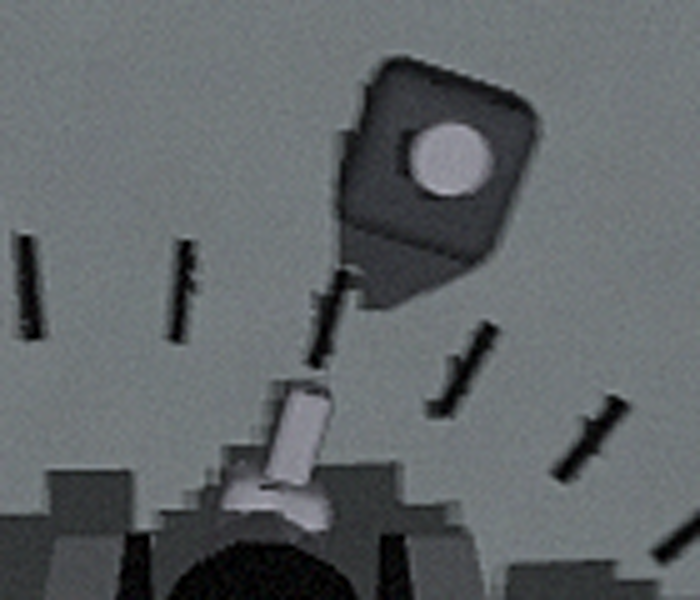

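```bash
python3 - <<'E'
from h import *
f=np.load('w4.npz');P=f['P']
c=lambda x,y:((x+.5)/5-.5+260,(y+.5)/5-.5+190)
p=np.array([.5625,.157])
for n,x,y,z in [('ptip',312,390,.072),('pbase',290,480,.072),('tabtip',375,305,.067),('screw',452,160,.073)]:
    uv=c(x,y);q=onz('wrist',uv,z,P);dd=f['d'][int(round(uv[1])),int(round(uv[0]))]
    v=q[:2]-p;print(n,q.round(4),np.linalg.norm(v).round(4),np.degrees(np.arctan2(v[1],v[0])).round(2),ondepth('wrist',uv,dd,P).round(4))
E
```

```text
ptip [0.4963 0.1765 0.072 ] 0.069 163.55 [0.4968 0.1766 0.0707]
pbase [0.5043 0.1748 0.072 ] 0.0608 163.03 [0.5048 0.1748 0.0709]
tabtip [0.4907 0.1819 0.067 ] 0.076 160.9 [0.4903 0.1818 0.0682]
screw [0.4766 0.1874 0.073 ] 0.0912 160.49 [0.4767 0.1875 0.0726]
```

>>> send_rows(steps=[[[0.001,0,0],0],[[0.002,0.001,0],0],[[0.003,0.001,0],0],[[0.003,0.001,0],0],[[0.003,0.001,0],0],[[0.003,0.001,0],0],[[0.003,0.001,0],0],[[0.003,0.001,0],0]])

```text
clock: 6.35
position: [0.5107, 0.1763, 0.0896]
ee_rot: [0.708, 0.706, -0.001, -0.0]
ft_force: [-4.1, -5.6, 5.5]
grip_width: 0.201
```

>>> send_rows(steps=[[[0,0,0],0],[[0,0,0],0],[[0,0,0],0],[[0,0,0],0],[[0,0,-0.03],0],[[0,0,-0.06],0],[[0,0,-0.09],0],[[0,0,-0.11],0]], hand=0.6)

```text
clock: 7.35
position: [0.5118, 0.178, 0.2014]
ee_rot: [0.707, 0.707, 0.001, 0.0]
ft_force: [0.7, 0.1, 0.3]
grip_width: 0.603
```

```bash
python3 -c "
from h import *
look('w5')"
```

```text
t 7.35 pos [0.5118 0.178  0.2014] yaw 89.95 F [0.7 0.1 0.3] g 0.603
```

View pics/w5.png

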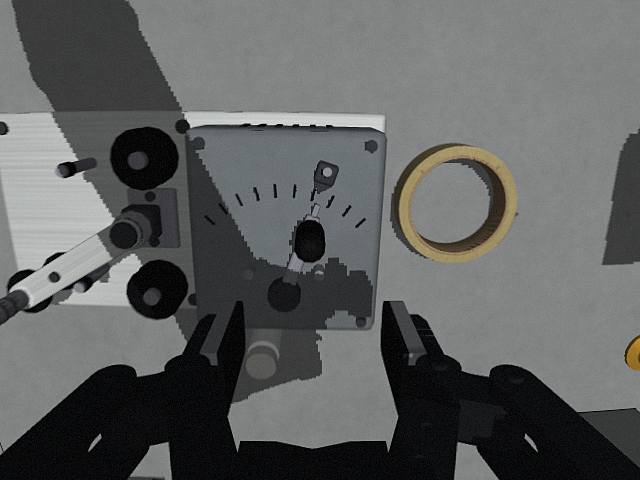

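```bash
python3 - <<'E'
from h import *
f=np.load('w5.npz');c=f['im'][150:320,240:380].astype(float)**.7;c=(c/c.max()*255).astype(np.uint8)
save('w5c',cv2.resize(c,None,fx=3.5,fy=3.5,interpolation=cv2.INTER_CUBIC))
E
```

```text
(no output)
```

View pics/w5c.png

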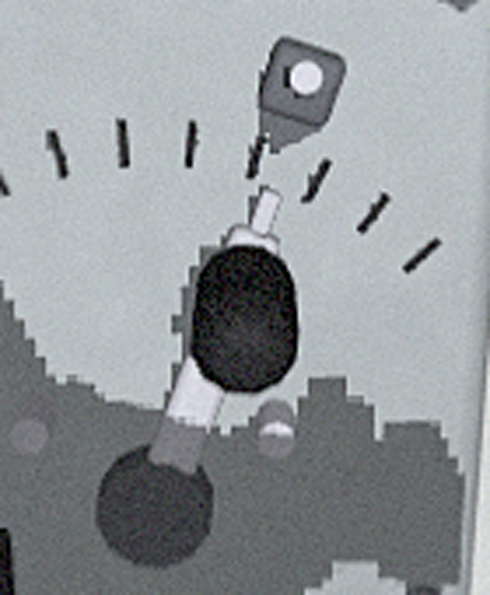

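```bash
python3 - <<'E'
from h import *
f=np.load('w5.npz');P=f['P']
c=lambda x,y:((x+.5)/3.5-.5+240,(y+.5)/3.5-.5+150)
p=onz('wrist',c(155,507),.075,P)[:2];print(p)
for n,x,y,z in [('ptip',271,192,.071),('pbase',257,230,.071),('barmid',193,410,.0705),('tabtip',276,149,.067),('screw',306,77,.073),('tabmid',300,83,.07)]:
    uv=c(x,y);q=onz('wrist',uv,z,P);v=q[:2]-p;dd=f['d'][int(round(uv[1])),int(round(uv[0]))]
    print(n,q.round(4),np.linalg.norm(v).round(4),np.degrees(np.arctan2(v[1],v[0])).round(2),ondepth('wrist',uv,dd,P)[2].round(4))
E
```

```text
[0.56259971 0.15730107]
ptip [0.4988 0.1805 0.071 ] 0.0679 159.99 0.0706
pbase [0.5063 0.1779 0.071 ] 0.06 159.95 0.0711
barmid [0.5435 0.165  0.0705] 0.0207 157.97 0.0712
tabtip [0.4913 0.1815 0.067 ] 0.0753 161.23 0.0619
screw [0.4766 0.1869 0.073 ] 0.0909 160.99 0.0713
tabmid [0.4782 0.1859 0.07  ] 0.0891 161.27 0.0733
```

>>> send_rows(steps=[[[-0.04,0.01,0],0.18],[[-0.08,0.02,0],0.36],[[-0.12,0.03,0],0.54],[[-0.16,0.04,0],0.72],[[-0.2,0.05,0],0.9],[[-0.225,0.061,0],1.065],[[-0.225,0.061,0],1.065],[[-0.225,0.061,0],1.065]], hand=0.6)

```text
clock: 8.4
position: [0.5721, -0.0462, 0.1993]
ee_rot: [0.968, 0.251, -0.0, -0.0]
ft_force: [0.4, 0.5, -0.1]
grip_width: 0.6
```

```bash
python3 -c "
from h import *
look('w6')"
```

```text
t 8.4 pos [ 0.5721 -0.0462  0.1993] yaw 29.11 F [ 0.4  0.5 -0.1] g 0.6
```

View pics/w6.png

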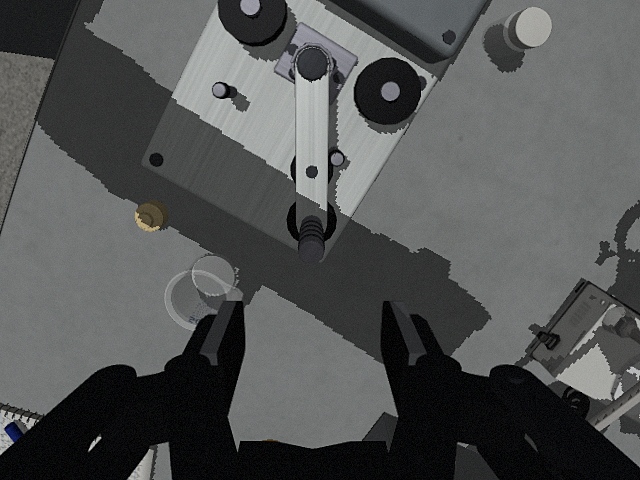

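```bash
python3 - <<'E'
from h import *
f=np.load('w6.npz');P=f['P'];T=f['T']
for n,uv,z in [('post',(311,252),.119),('piv',(313,63),.075),('fpeg',(220,90),.062),('rpeg',(338,158),.062)]:
    q=onz('wrist',uv,z,P);q2=ondepth('wrist',uv,f['d'][uv[1],uv[0]],P)
    print(n,q.round(4),q2.round(4),'tool',(T[:3,:3].T@(q-T[:3,3])).round(4))
E
```

```text
post [ 0.5728 -0.0486  0.119 ] [ 0.5726 -0.0484  0.1197] tool [-0.0006  0.0026  0.0803]
piv [0.5233 0.0427 0.075 ] [0.5229 0.0434 0.0659] tool [ 0.0007 -0.1012  0.1244]
fpeg [0.4787 0.001  0.062 ] [0.4776 0.0006 0.0567] tool [-0.0586 -0.0865  0.1374]
rpeg [ 5.661e-01 -2.000e-04  6.200e-02] [ 0.5667 -0.0006  0.057 ] tool [ 0.0172 -0.043   0.1373]
```

>>> send_rows(steps=[[[0,0.0025,0.02],0],[[0,0.0025,0.05],0],[[0,0.0025,0.08],0],[[0,0.0025,0.105],0],[[0,0.0025,0.119],0],[[0,0.0025,0.119],0],[[0,0.0025,0.119],0],[[0,0.0025,0.119],0]])

```text
clock: 9.45
position: [0.5742, -0.0494, 0.0818]
ee_rot: [0.968, 0.25, 0.001, 0.0]
ft_force: [0.3, 0.1, 0.7]
grip_width: 0.596
```

>>> send_rows(steps=[[[0,0,0],0],[[0,0,0],0],[[0,0,0],0],[[0,0,0],0],[[0,0,0],0],[[0,0,0],0],[[0,0,0],0],[[0,0,0],0]], hand=0, force=60)

```text
clock: 10.45
position: [0.5732, -0.0497, 0.0812]
ee_rot: [0.968, 0.25, -0.0, -0.0]
ft_force: [-3.3, -0.6, 4.7]
grip_width: 0.158
```

```bash
python3 - <<'E'
from h import *
look('w7')
o=manip.get_obs();P,T=wpose(o);s=o['position'][:2];p=np.array([.523,.0432])
v=s-p;print(np.linalg.norm(v),np.degrees(np.arctan2(v[1],v[0])))
a0=np.arctan2(v[1],v[0]);r0=np.linalg.norm(v)
for t in np.linspace(0,1,17)[1:]:
    a=a0-1.047*t;q=p+r0*np.array([np.cos(a),np.sin(a)])-s
    print((T[:2,:2].T@q).round(4),(1.047*t).round(3))
E
```

```text
t 10.45 pos [ 0.5732 -0.0497  0.0812] yaw 28.92 F [-3.3 -0.6  4.7] g 0.158
0.10558030348865213 -61.618345964567
[-0.0069 -0.0003] 0.065
[-0.0138 -0.001 ] 0.131
[-0.0206 -0.0022] 0.196
[-0.0273 -0.0038] 0.262
[-0.0339 -0.0059] 0.327
[-0.0403 -0.0084] 0.393
[-0.0466 -0.0113] 0.458
[-0.0526 -0.0146] 0.524
[-0.0585 -0.0183] 0.589
[-0.0641 -0.0224] 0.654
[-0.0694 -0.0268] 0.72
[-0.0744 -0.0316] 0.785
[-0.079  -0.0367] 0.851
[-0.0834 -0.0421] 0.916
[-0.0873 -0.0477] 0.982
[-0.0909 -0.0536] 1.047
```

View pics/w7.png

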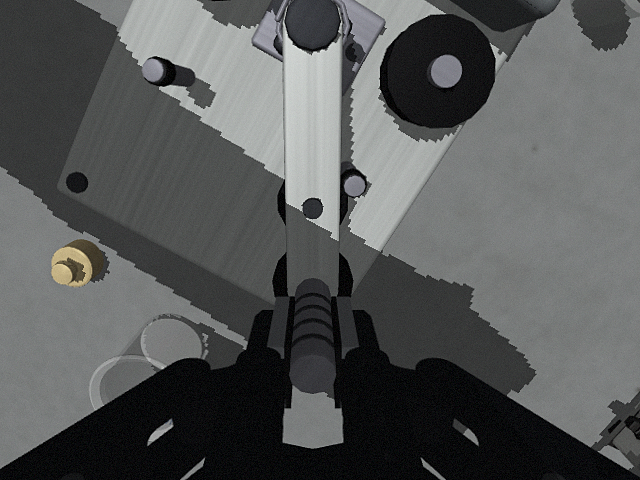

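>>> send_rows(steps=[[[-0.007,0,0],0.065],[[-0.014,-0.001,0],0.13],[[-0.021,-0.002,0],0.2],[[-0.027,-0.004,0],0.26],[[-0.034,-0.006,0],0.33],[[-0.04,-0.008,0],0.39],[[-0.047,-0.011,0],0.46],[[-0.053,-0.015,0],0.52]])

```text
clock: 11.5
position: [0.5205, -0.0629, 0.0812]
ee_rot: [1.0, -0.009, 0.001, 0.001]
ft_force: [4.0, -5.1, -2.4]
grip_width: 0.157
```

```bash
python3 - <<'E'
from h import *
look('w8')
o=manip.get_obs();P,T=wpose(o);s=o['position'][:2];p=np.array([.523,.0432])
v=s-p;print(np.linalg.norm(v),np.degrees(np.arctan2(v[1],v[0])))
a0=np.arctan2(v[1],v[0]);r0=.1055;a1=np.radians(-61.6)-1.047
for t in np.linspace(0,1.06,9)[1:]:
    a=a0+(a1-a0)*t;q=p+r0*np.array([np.cos(a),np.sin(a)])-s
    print((T[:2,:2].T@q).round(4),(a0-a).round(3))
E
```

```text
t 11.5 pos [ 0.5205 -0.0629  0.0812] yaw -1.01 F [ 4.  -5.1 -2.4] g 0.157
0.10615586304179928 -91.68027961378417
[-0.0073 -0.001 ] 0.069
[-0.0145 -0.0018] 0.138
[-0.0217 -0.0031] 0.207
[-0.0288 -0.0049] 0.277
[-0.0357 -0.0072] 0.346
[-0.0425 -0.01  ] 0.415
[-0.049  -0.0132] 0.484
[-0.0553 -0.0169] 0.553
```

View pics/w8.png

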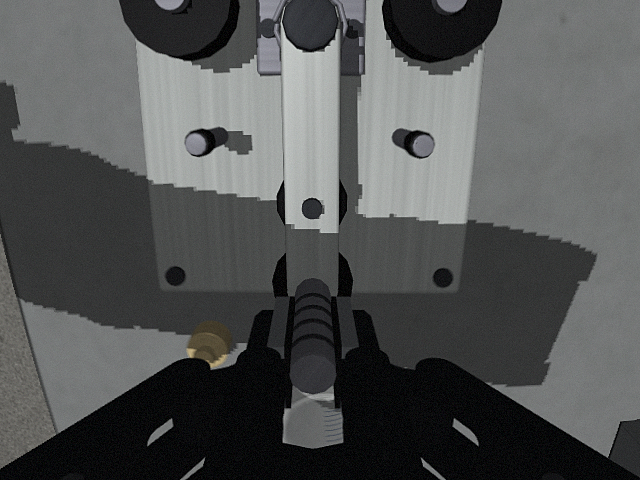

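>>> send_rows(steps=[[[-0.007,-0.001,0],0.07],[[-0.0145,-0.002,0],0.14],[[-0.022,-0.003,0],0.21],[[-0.029,-0.005,0],0.28],[[-0.036,-0.007,0],0.35],[[-0.0425,-0.01,0],0.41],[[-0.049,-0.013,0],0.48],[[-0.056,-0.017,0],0.53]])

```text
clock: 12.55
position: [0.4654, -0.0468, 0.0814]
ee_rot: [0.963, -0.271, 0.002, 0.001]
ft_force: [21.5, -20.3, -15.2]
grip_width: 0.159
```

>>> send_rows(steps=[[[0,0,0],0],[[0,0,0],0],[[0,0,0],0],[[0,0,0],0],[[0,0,0],0],[[0,0,0],0],[[0,0,0],0],[[0,0,0],0]])

```text
clock: 13.55
position: [0.4661, -0.0472, 0.0813]
ee_rot: [0.963, -0.27, 0.003, 0.001]
ft_force: [11.1, -12.3, -8.7]
grip_width: 0.155
```

```bash
python3 - <<'E'
from h import *
look('w9')
s=manip.get_obs()['position'][:2];v=s-np.array([.523,.0432])
print(np.linalg.norm(v),np.degrees(np.arctan2(v[1],v[0])), 'stop',-61.6-60)
im,d=manip.camera('top');np.savez('top9.npz',im=im,d=d);save('top9',cv2.resize(im[200:320,200:460],None,fx=3,fy=3,interpolation=cv2.INTER_CUBIC))
E
```

```text
t 13.55 pos [ 0.4661 -0.0472  0.0813] yaw -31.32 F [ 11.1 -12.3  -8.7] g 0.155
0.10682155516119897 -122.18452358636597 stop -121.6
```

View pics/w9.png

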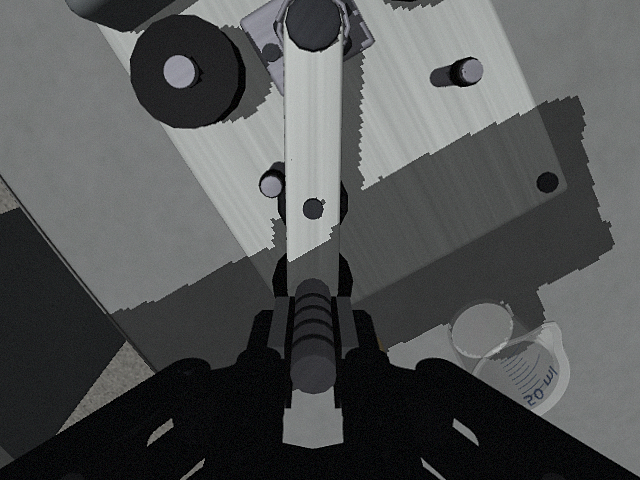

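View pics/top9.png

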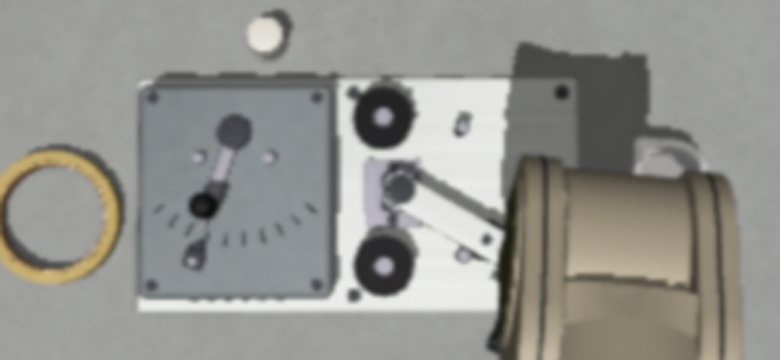

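```bash
python3 -c "
from h import *
print(manip.hand_in());o=manip.get_obs();print(o['clock'],o['position'],o['ft_force'],o['grip_width'])"
```

```text
the job is handed in; nothing more can be done
None
the job is handed in; nothing more can be done
```

The speed lever is at idle, and the gripper is holding the tensioner arm at its front stop. I handed the job in at about 13.6 s of the 51 s allowed; no verdict was reported.

- **Lever:** I gripped the knob and swung it to the idle tab, corrected it by about 3 mm after a look, then released it. The wrist camera then put the pointer at about 160.0° and the tab at about 161.1°, so it is roughly 1° off against the 5° allowed. The last top-camera picture still shows it pointing at the tab.
- **Tensioner:** I gripped the post with 60 N and followed its arc. At the end it read about -122.2° about its pivot, against about -121.6° expected at the stop. The wrist picture shows the arm against the front peg, a mirror image of how it sat on the rear peg at rest.
- **Push:** The force on the wrist was about 19 N, more than the 7 N the spring asks for, which fits the arm being pressed on its stop. I did not measure the contact force at the fingers separately.
- **Surroundings:** The idle tab's measured position matched before and after to within 1 mm. The tape, vial and beaker look undisturbed in the last pictures. The brass weight was hidden behind the arm in the final view, but it was standing in its place halfway through the swing.
- **Disagreements:** The top and wrist cameras differed by 2–3 mm on the lever pivot. The tab tip also measured 75–76 mm from the pivot rather than 79 mm. I judged both too small to change the alignment.

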